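# Bring the tube furnace on: extractor, mains, heating

## Task

Bring the tube furnace into operation with the fingertips alone: first press the green start button on the small blue extractor station, next press the white-marked upper end of the red mains rocker on the grey furnace controller until it tips over to on, and last press the green heating-start button on that controller. Press each one lightly, just until it goes in, then let go. Do not press any stop, mute or emergency button, do not shift or lift either console, and leave the other things on the bench where they are.

Things in the scene. Friction and masses are not known exactly. Their poses are not given: they have to be found in the camera images.
- controller: Furnace controller: loose light-grey steel desk console, 240 deep (x) x 300 wide (y) x 160 mm high, 5 kg. Origin: centre of its underside; z up, -x its front, +y its left seen from the front. Panel slopes up and back at 30 degrees from a 50 mm front lip: outward normal (-0.5, 0, 0.866). Lower row, left to right from the front: red rocker, green, red, blue buttons; upper right the emergency stop.
- mains_on_end (a point): Centre of the upper (up-slope) half of the red rocker, on its face, at a white dash: the ON end. Rocker 31 mm long up the slope, 22 mm wide, in a 3 mm thick black frame; this point is 10 mm up-slope from its pivot. Off, it is 16 mm out from the panel, its face leaning 0.3 rad towards the lower end; on, 4 mm lower.
- mains (a joint): Mains rocker: 0 = off (upper end proud), 0.40 rad = fully on (upper end down, about 5 mm lower at its edge). About 1 to 2 N on the upper end tips it, and it stays where it is left; at the end of its throw it gives another 2.5 mm on a spring (3.5 to 8 N).
- heat_start_top (a point): Centre of the top face of the green heating-start button on the controller, 75 mm right of the rocker seen from the front: 22 mm round cap, its top 15 mm out from the panel and 10 mm out from its 30 mm steel bezel; spring, 6 mm travel, 1.8 N to start, 4 N at half travel, 6 N fully in; springs back.
- heat_start (a joint): Heating-start button, pressed depth along the panel's normal in m: 0 out, 0.006 fully in.
- heat_stop_top (a point): Centre of the top of the red heating-stop button on the controller, 70 mm right of heating-start; same make. Not to be pressed.
- heat_stop (a joint): Heating-stop button, pressed depth along the panel's normal in m: 0 out, 0.006 fully in.
- mute_top (a point): Centre of the top of the blue alarm-mute button, rightmost in the controller's lower row; same make. Not to be pressed.
- mute (a joint): Alarm-mute button, pressed depth along the panel's normal in m: 0 out, 0.006 fully in.
- estop_top (a point): Centre of the top of the red 40 mm emergency-stop mushroom on its 60 mm yellow disc, upper right of the controller's panel, 32 mm out from the panel. Not to be pressed.
- estop (a joint): Emergency stop, pressed depth in m: 0 out, 0.004 fully in.
- station: Extractor station: loose small blue metal desk console, 130 deep (x) x 160 wide (y) x 80 mm high, 0.9 kg. Origin: centre of its underside; z up, -x its front, +y its left seen from the front. Panel slopes up and back at 20 degrees from a 40 mm front lip: outward normal (-0.342, 0, 0.940). Green start button left, red stop right. It may stand left or right of the controller.
- fan_start_top (a point): Centre of the top face of the station's green extractor-start button: 22 mm round cap, its top 15 mm out from the panel and 10 mm out from its 30 mm steel bezel; spring, 6 mm travel, 1.8 N to start, 4 N at half travel, 6 N fully in; springs back.
- fan_start (a joint): Extractor-start button, pressed depth along the panel's normal in m: 0 out, 0.006 fully in.
- fan_stop_top (a point): Centre of the top of the station's red extractor-stop button, 72 mm right of extractor-start; same make. Not to be pressed.
- fan_stop (a joint): Extractor-stop button, pressed depth along the panel's normal in m: 0 out, 0.006 fully in.
- crucible_a: White ceramic crucible, 42 mm wide, 40 mm high, beside the station; origin under its centre. Bystander.
- crucible_b: White ceramic crucible, the same, on the station's other side. Bystander.
- boat: White ceramic combustion boat, 90 x 18 x 13 mm, long axis x, between robot and consoles; origin under its centre. Bystander.
- tongs: Steel crucible tongs lying flat, about 255 mm long along x, 8 mm thick, origin beside its pivot, between robot and consoles. Bystander.
- grind_cup: Stainless grinding cup with lid and black knob, 86 mm wide, 122 mm high, outside the consoles, to the left or right; origin under its centre. Bystander.
- amber_jar: Amber glass jar with black cap, 64 mm wide, 85 mm high, outside the consoles, to the left or right; origin under its centre. Bystander.
Mind the look-alikes: they are no part of the job. Of the things that look like the station, take the one that is farthest from the robot's base at the start.

How it is judged (in metres and radians):
On the way, in this order (a step that is already met when the one before it is completed fails the run):
1. the extractor's green start button is pressed in (value of joint fan_start above 0.003 m), for 0.05 s.
2. the mains rocker is tipped over to on (value of joint mains above 0.28 rad), for 0.1 s.
3. the green heating-start button is pressed in (value of joint heat_start above 0.003 m and value of joint mains above 0.28 rad), for 0.05 s.
At the end, for the whole second after the job is handed in: The mains rocker stands on (past 0.28 of its 0.40 rad); every button and the emergency stop is out (less than 1.5 mm in); both consoles stand upright (within 0.1 rad) within 20 mm of where they began and every other loose thing within 30 mm (value of joint mains above 0.28 rad and value of joint each of heat_start, fan_start, heat_stop, mute, estop, fan_stop below 0.0015 m and distance of each of controller, station from where it was at the start of the episode below 0.02 m and distance of each of crucible_a, crucible_b, boat, tongs, grind_cup, amber_jar from where it was at the start of the episode below 0.03 m and angle between each of controller, station's own z axis and vertical below 0.1 rad); the robot touches nothing.
It fails at once if a stop button, the alarm-mute button or the emergency stop is pressed (value of joint any of heat_stop, fan_stop, mute above 0.0025 m or value of joint estop above 0.002 m).
It fails at once if heating is started while the mains switch is still off (value of joint heat_start above 0.003 m and value of joint mains below 0.26 rad).
It fails at once if a console is pressed or struck hard (over 20 N) (contact force between any of the arm, the fingers and controller above 20 N or contact force between any of the arm, the fingers and station above 20 N).
It fails at once if a console is shifted, lifted or carried (distance of any of controller, station from where it was at the start of the episode above 0.02 m or angle between any of controller, station's own z axis and vertical above 0.1 rad).
It fails at once if another thing on the bench is shifted, tipped or lifted (distance of any of crucible_a, crucible_b, boat, tongs, grind_cup, amber_jar from where it was at the start of the episode above 0.03 m or angle between any of crucible_a, crucible_b, boat, tongs, grind_cup, amber_jar's own z axis and vertical above 0.4 rad).
It also fails if it takes over 54 s, if anything falls off the work surface, if the arm or the gripper's body presses on something with over 40 N, if the wrist force passes 120 N, or if a joint passes its speed limit or range.

## Robot

A 6-joint arm with a two-finger parallel gripper is mounted at the origin on the work surface. World frame = base frame: x ahead of the robot, y to its left, z up, the work surface at z = 0. Lengths are in mm, angles in rad, forces in N, time in s.
With the tool pointing down it reaches from about 400 to 925 mm from the base axis. Payload 12.5 kg.
Tool frame: the origin (TCP) lies midway between the tips of the shut fingers; the grasp point (between the pads) lies 19 mm behind it; z points along the fingers, y is the line along which they close (so a half turn about z gives the same grasp; the last joint's range is limited). The gripper opens to 95 mm and grips with 3 to 60 N. Pads are 20 mm wide; open, the fingers measure 119 mm over their backs; the gripper's body (75 mm by 180 mm) begins 59 mm behind the grasp point.
Start: joints at [-1.45, 0.491, 1.559, -0, 1.092, -0.106], TCP at [140.56, -609.007, 214.661] pointing down, gripper open.
Joint ranges: [-3.1, 3.1], [-0.84, 2.19], [0.05, 2.79], [-1.13, 4.28], [0.06, 2.93], [-2.69, 2.69]. Speed limits (rad/s): [2.22, 2.22, 2.79, 3.14, 3.14, 3.14].

## Interface

Orientations are given as [roll, pitch, yaw] about the fixed x, y, z axes, in that order (R = Rz(yaw) Ry(pitch) Rx(roll)).
In Python, from cell import env gives the robot as it stands.
- The arm moves only by the shell command python3 -m inch 'ROWS'. ROWS is JSON, a list of rows, each a list of 7 numbers: the turn, a rotation vector about the tool's x, y, z in rad, then the shift along the tool's x, y, z in cm, then the closure, from -1 (fully open) to 1 (shut). A call has 1 to 20 rows; each row shifts and turns the commanded pose from where the row before left it, along the tool's axes as they then stand; what a row does not reach is not made up. A row lasts 1/8 s, in which the tool goes at most 62.5 mm and 10.7 degrees, less where a joint would pass 70% of its speed; a pose out of reach is approached as far as the arm can. A call with a gripper value outside its range is refused whole. The fingers move at their own pace and stop on an object; the grip force is fixed at half the most. Time passes only in rows, so rows that do not move let the fingers close. It gives the time, the measured TCP pose, the force, the opening and the grip force at its end, in the units of the state.
- env.state(): the state, without advancing time (a new reading comes with each control period).
- env.read_camera(name): name is "side" or "top" or "wrist"; returns a dict with "img" (384x512x3 uint8, red, green, blue), "depth" (384x512 float32, mm along the optical axis (not along the pixel's ray), 0 where there is no reading), "fx", "fy", "cx", "cy" (pixels), "D" ([k1, k2, p1, p2, k3] as OpenCV has them; the pictures are not rectified), "position" and "orientation" of the camera in the world. Camera axes: x right, y down, z forward; pixel columns grow to the right and rows downward; lengths in mm; the calibration is good to about 2 mm. A picture is of the moment at which its call begins.
- env.job_done(): hands the job in; it is judged then, once.
Trained networks look in a picture, given as the dict that the camera call returned (one of the last four; its "shot" number tells which), for a name from the list of things; names that differ only in an ending like _2 or _b are one class to them, and where a whole thing is asked for, a point or a joint stands for the part that bears it (a point fixed in the world has none). Each returns a list of dicts, best first, with "score" (0 to 1); they miss things now and then, are a little off and sometimes report something else, mostly with a low value. They report only what shows in the picture. A call takes as long as a camera call. They do not tell look-alikes from the thing itself.
- env.find_in(picture, target): "centre" ([x, y, z] in mm, in the coordinates of the camera as it stood for that picture, good to about 4 mm: the middle of the surface that is visible of it).
- env.trace(picture, target): "mask" (384x512 bool, what is visible of it).
The state is a dict: "t": time; "joints": joint angles; "qvel": joint speeds; "tau": joint torques, N m; "eef_pos": TCP position; "tcp_rot": TCP orientation; "ft_force": force on the tool from outside, world axes, zero at the start; "moment": the same for the moment, N m; "opening": opening from 0.0 (shut) to 1.0 (fully open); "grip_force": force on a finger pad.
Only numpy, scipy, OpenCV 4.12 (cv2) and the standard library are available. Lean on these libraries where they do the work, as an engineer would, in place of code of your own. Each camera call takes 0.05 s, during which the arm holds its last target. There are 200 camera calls.

## Working session

There is one attempt and no reset: what is moved stays moved. The work goes in short steps, Python scripts to look and compute and a shell command to move; the robot and the scene stay as the last step left them, time stands still between calls to the robot, and variables do not carry over. Pictures are saved under pics/ and viewed, at most 10 in all, crops included, and the job is handed in when it is done.

```bash
mkdir -p pics; cat > h.py <<'E'
import numpy as np, cv2
from scipy.spatial.transform import Rotation as R
from cell import env
def campose(p):
    o=np.array(p["orientation"],float)
    M=o if o.shape==(3,3) else R.from_euler('xyz',o).as_matrix()
    return M,np.array(p["position"],float)
def toworld(p,c):
    M,t=campose(p); return M@np.array(c)+t
def pix(p,c):
    M,t=campose(p); K=np.array([[p["fx"],0,p["cx"]],[0,p["fy"],p["cy"]],[0,0,1.]])
    return cv2.projectPoints(np.array([c],float),np.zeros(3),np.zeros(3),K,np.array(p["D"],float))[0].ravel()
def cloud(p,mask):
    v,u=np.nonzero(mask&(p["depth"]>0)); K=np.array([[p["fx"],0,p["cx"]],[0,p["fy"],p["cy"]],[0,0,1.]])
    n=cv2.undistortPoints(np.c_[u,v].astype(float)[:,None],K,np.array(p["D"],float))[:,0]
    d=p["depth"][v,u][:,None]; M,t=campose(p)
    return np.c_[n*d,d]@M.T+t
def save(p,name): cv2.imwrite('pics/'+name,p["img"][:,:,::-1])
E
python3 - <<'E'
from h import *
print(env.state())
for n in("top","side"):
    p=env.read_camera(n); save(p,n+'1.png'); print(n,p["position"],p["orientation"],p["fx"])
    for t in("station","controller","fan_start_top","mains_on_end","heat_start_top","heat_stop_top","fan_stop_top","crucible_a","grind_cup","amber_jar","boat","tongs","estop_top"):
        for r in env.find_in(p,t): print(t,round(r["score"],2),toworld(p,r["centre"]).round(),pix(p,r["centre"]).round())
E
```

```text
{'t': 0.0, 'joints': array([-1.44959661e+00,  4.91551080e-01,  1.55948097e+00,  2.17222975e-05,
        1.09168385e+00, -1.05588992e-01]), 'qvel': array([ 1.16716882e-04,  5.66797638e-04, -1.04145802e-03, -6.73503851e-04,
        1.79835381e-05, -2.97824090e-04]), 'tau': array([ 2.05867771e-03, -6.12642074e+01, -2.58175349e+01,  6.92785112e-02,
        4.82733117e-02, -1.27067988e-04]), 'eef_pos': array([ 140.53400352, -608.73358718,  214.05615901]), 'tcp_rot': array([-3.14047769e+00, -1.37540030e-04,  2.26778612e-01]), 'ft_force': array([-0.35090975,  0.25451269, -0.63588115]), 'moment': array([ 0.0492072 , -0.01042165,  0.00523638]), 'grip_force': 0.0, 'opening': 0.996268171584667}
top [ 235.53106787   19.85683835 1358.99144088] [-2.96084126 -0.01997729 -1.57927638] 399.6030200695488
station 0.88 [ 615. -226.   65.] [326. 152.]
station 0.52 [ 360. -501.   45.] [409. 227.]
controller 0.95 [613. 203. 127.] [197. 148.]
mains_on_end 0.6 [529. 300.  84.] [168. 176.]
crucible_a 0.53 [ 666. -110.   22.] [291. 142.]
crucible_a 0.5 [ 369. -226.    7.] [326. 226.]
crucible_a 0.47 [ 582. -351
[... 320 characters left out ...]
.36028072] [-2.13199948  0.01943083 -0.53020446] 412.6314560388649
station 0.64 [ 276. -509.   57.] [286. 355.]
station 0.56 [ 610. -260.   60.] [333. 244.]
controller 0.84 [678.  99. 139.] [285. 167.]
controller 0.46 [625.  94. 153.] [274. 168.]
fan_start_top 0.55 [ 606. -192.   70.] [318. 230.]
fan_stop_top 0.46 [ 585. -263.   73.] [327. 244.]
crucible_a 0.75 [ 574. -351.   24.] [342. 275.]
crucible_a 0.5 [414. 146.   8.] [216. 213.]
crucible_a 0.41 [ 661. -101.   35.] [314. 219.]
grind_cup 0.95 [ 468. -506.   95.] [354. 308.]
boat 0.49 [415. 146.   8.] [216. 213.]
tongs 0.65 [626.  92. 151.] [274. 168.]
tongs 0.56 [ 401. -325.    7.] [286. 297.]
estop_top 0.38 [626.  92. 151.] [274. 168.]
```

View pics/top1.png

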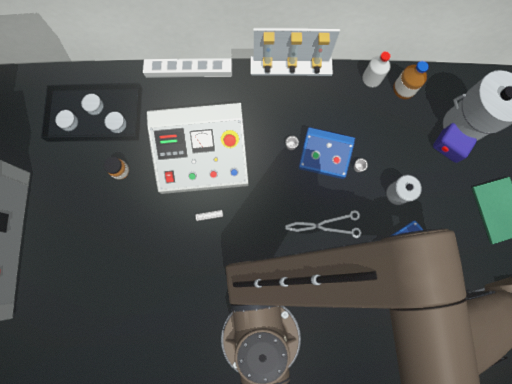

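View pics/side1.png

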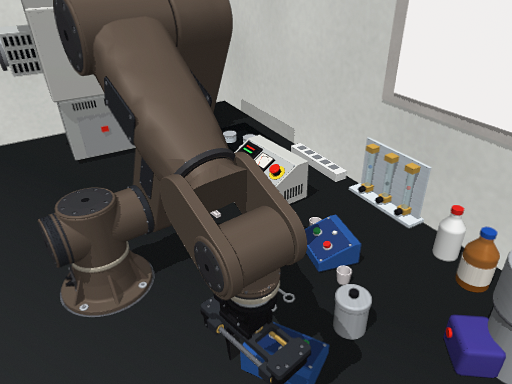

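Station-likes: the blue console at top (328,152), side (333,244), with a crucible either side, and the blue one under the gripper at top (409,232), side (286,355). The first is farther (about 655 mm against about 590) and fits. The purple box at top (458,140) is neither blue nor green/red-buttoned. I'll confirm in a crop and measure the buttons by colour.

```bash
cat >> h.py <<'E'
def blobs(p,x0,x1,y0,y1,minpx=6):
    """coloured blobs within a world box: (colour, world mean, px)"""
    d=p["depth"]; full=np.ones(d.shape,bool)&(d>0); C=cloud(p,full); W=np.full(d.shape+(3,),np.nan); W[full]=C
    hsv=cv2.cvtColor(p["img"],cv2.COLOR_RGB2HSV).astype(int); H,S,V=hsv[...,0],hsv[...,1],hsv[...,2]
    box=(W[...,0]>x0)&(W[...,0]<x1)&(W[...,1]>y0)&(W[...,1]<y1)&(W[...,2]>30)
    out=[]
    for n,m in(("green",(H>45)&(H<90)&(S>90)&(V>40)),("red",((H<8)|(H>172))&(S>130)&(V>70)),("blue",(H>98)&(H<125)&(S>110)&(V>40)),("yellow",(H>20)&(H<35)&(S>120)&(V>90))):
        k,l,st,c=cv2.connectedComponentsWithStats((m&box).astype(np.uint8))
        for i in range(1,k):
            if st[i,4]>=minpx: out.append((n,np.nanmedian(W[l==i],0).round(1),st[i,4],c[i].round(1)))
    return out
E
python3 - <<'E'
from h import *
p=env.read_camera("top"); 
cv2.imwrite('pics/crop1.png',cv2.resize(p["img"][90:260,270:500,::-1],None,fx=3.4,fy=3.4,interpolation=cv2.INTER_CUBIC))
for b in blobs(p,450,800,-340,340): print(*b)
for t in("station","controller"):
    r=env.trace(p,t); 
    for q in r[:2]:
        m=q["mask"].astype(np.uint8); C=cloud(p,m>0); C=C[C[:,2]>25]; print(t,q["score"],cv2.minAreaRect(C[:,:2].astype(np.float32)),np.percentile(C,[2,50,98],axis=0).round())
E
```

```text
green [631.7 293.8 140.9] 50 [167.7 141. ]
green [ 603.5 -186.7   71.3] 28 [315.4 155.1]
green [529.7 221.9  86.8] 25 [191.7 175.8]
red [645.6 292.  149.5] 37 [167.7 136. ]
red [629.   96.8 155. ] 97 [229.3 139.9]
red [ 589.1 -256.4   71.6] 21 [336.1 159.4]
red [526.6 296.7  85.5] 65 [169.  176.7]
red [535.3 152.8  87.2] 21 [213. 174.]
blue [ 618.4 -224.6   65.4] 1680 [326.4 151.9]
blue [542.   84.4  86.4] 25 [233.6 172. ]
yellow [650.2  95.2 135.8] 101 [229.4 136.7]
station 0.68 ((615.912841796875, -227.44720458984375), (157.783447265625, 132.4481964111328), 76.39173889160156) [[ 546. -303.   36.]
 [ 612. -226.   65.]
 [ 682. -148.   83.]]
station 0.64 ((333.0136413574219, -371.3609619140625), (34.034645080566406, 338.9775390625), 11.877894401550293) [[ 283. -536.   29.]
 [ 354. -499.   46.]
 [ 378. -209.  752.]]
controller 0.82 ((619.4679565429688, 200.83316040039062), (245.4134063720703, 301.9307556152344), 4.698680400848389) [[498.  56.  49.]
 [615. 199. 125.]
 [736. 344. 163.]]
```

View pics/crop1.png

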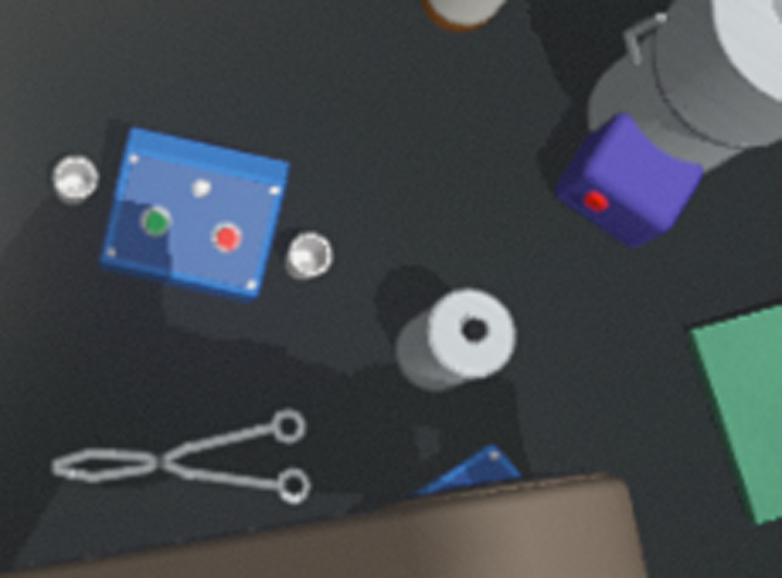

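The crop confirms it: the farther blue station has the green button at crop (156,222) on the left, red at (228,238), and a crucible on each side. I'll target (603.5,-186.7,71.3), hovering well above it first.

```bash
cat >> h.py <<'E'
def plan(target,yaw,tilt):
    s=env.state(); Rc=R.from_euler('xyz',s["tcp_rot"]); Rt=R.from_matrix(R.from_euler('z',yaw).as_matrix()@np.array([[np.cos(tilt),0,np.sin(tilt)],[0,-1,0],[np.sin(tilt),0,-np.cos(tilt)]]))
    d=np.array(target)-s["eef_pos"]
    print("t",round(s["t"],2),"tcp",s["eef_pos"].round(1),"turn",(Rc.inv()*Rt).as_rotvec().round(4),"shift now-axes cm",(Rc.inv().apply(d)/10).round(3),"goal-axes cm",(Rt.inv().apply(d)/10).round(3),"F",s["ft_force"].round(2))
    return Rt
def off(yaw,tilt,up,left,out):  # offset along panel: upslope, left, normal (mm)
    return R.from_euler('z',yaw).apply(np.array([np.cos(tilt)*up-np.sin(tilt)*out,left,np.sin(tilt)*up+np.cos(tilt)*out]))
E
python3 -c "
from h import *
plan(np.array([603.5,-186.7,71.3])+off(-.215,.349,0,0,140),-.215,.349)"
```

```text
t 1.55 tcp [ 140.5 -609.   214.7] turn [-0.077   0.3433  0.4373] shift now-axes cm [ 50.277 -32.785   1.177] goal-axes cm [ 29.134 -51.133  11.858] F [-0.82  0.67  0.11]
```

```bash
python3 -m inch '[[0,0,0,0,0,-4,1],[0,0,0,0,0,-4,1],[0,0,0,4.2,-2.7,0,1],[0,0,0,4.2,-2.7,0,1],[0,0,0,4.2,-2.7,0,1],[0,0,0,4.2,-2.7,0,1],[0,0,0,4.2,-2.7,0,1],[0,0,0,4.2,-2.7,0,1],[0,0,0,4.2,-2.7,0,1],[0,0,0,4.2,-2.7,0,1],[0,0,0,4.2,-2.7,0,1],[0,0,0,4.2,-2.7,0,1],[0,0,0,4.2,-2.7,0,1],[0,0,0,4.2,-2.7,0,1],[-0.019,0.086,0.109,0,0,0,1],[-0.019,0.086,0.109,0,0,0,1],[-0.019,0.086,0.109,0,0,0,1],[-0.02,0.086,0.11,0,0,0,1],[0,0,0,0,0,0,1]]'
python3 - <<'E'
from h import *
plan(np.array([603.5,-186.7,71.3])+off(-.215,.349,0,0,140),-.215,.349)
p=env.read_camera("wrist"); save(p,'w1.png'); print(p["position"])
for b in blobs(p,450,800,-340,340,20): print(*b)
for t in("fan_start_top","fan_stop_top","station"):
    for r in env.find_in(p,t): print(t,round(r["score"],2),toworld(p,r["centre"]).round(1),pix(p,r["centre"]).round())
for b in blobs(env.read_camera("top"),450,800,-340,340): print(*b)
E
```

```text
t: 3.92
eef_pos: [558.0, -179.6, 294.8]
tcp_rot: [-3.141, -0.349, -0.214]
ft_force: [0.0, 0.1, 0.2]
opening: 0.005
grip_force: 0.0
t 3.92 tcp [ 558.  -179.6  294.8] turn [-0.0004  0.0001  0.0008] shift now-axes cm [-3.322 -0.275  8.574] goal-axes cm [-3.323 -0.276  8.573] F [0.02 0.07 0.24]
[ 568.85933948 -181.67406048  480.65330524]
green [ 602.4 -187.9   72.3] 170 [256.5 190.3]
red [ 586.4 -257.5   72.2] 164 [304.7 190.9]
red [627.9  90.8 155.1] 917 [ 18.5 213.9]
blue [ 622.  -228.    67.7] 8390 [280.7 173.8]
yellow [649.2  85.6 135.3] 902 [ 34.3 200.4]
yellow [ 551.3 -176.6  398. ] 47 [253.1 275.5]
yellow [ 551.3 -179.2  397.6] 45 [262.1 274.6]
yellow [ 541.5 -180.   399.9] 25 [272.2 309.6]
yellow [ 540.1 -186.7  400. ] 40 [296.5 309.2]
yellow [ 538.  -196.5  400.1] 35 [332.6 309.2]
fan_start_top 0.52 [ 603.6 -187.7   74.1] [256. 190.]
fan_stop_top 0.52 [ 587.2 -259.1   73.1] [306. 190.]
station 0.57 [ 620.5 -229.7   69.4] [281. 173.]
green [631.4 294.6 141. ] 50 [167.7 141. ]
green [529.5 221.8  86.3] 24 [191.7 175.9]
red [644.9 291.1 149.5] 35 [167.9 136. ]
red [628.6  96.8 155.6] 99 [229.3 139.9]
red [526.3 298.1  85.5] 62 [168.8 176.8]
red [536.3 152.8  86.9] 23 [213.  173.8]
blue [ 685.  -173.6   81.1] 44 [311.4 130.5]
blue [542.4  84.5  85.6] 24 [233.7 172. ]
yellow [650.6  95.1 136.6] 101 [229.4 136.7]
```

View pics/w1.png

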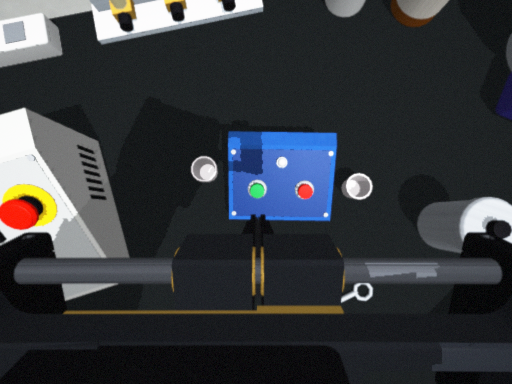

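The wrist view shows the station square to the tool, green at (257,190), red at (305,190), with the shut fingertips at about (258,225). Its positions agree with the top camera's to about 1.5 mm. Now to 12 mm above the cap.

```bash
python3 -c "
from h import *
plan(np.array([602.9,-187.4,72])+off(-.22,.349,0,0,12),-.22,.349)"
```

```text
t 4.17 tcp [ 559.2 -180.2  294.6] turn [-0.0021  0.0003  0.0062] shift now-axes cm [-3.448 -0.223 21.232] goal-axes cm [-3.456 -0.247 21.231] F [ 0.22  0.65 -0.04]
```

```bash
python3 -m inch '[[0,0,0,-3.45,-0.24,0,1],[0,0,0,0,0,4,1],[0,0,0,0,0,4,1],[0,0,0,0,0,4,1],[0,0,0,0,0,4,1],[0,0,0,0,0,3,1],[0,0,0,0,0,2.2,1],[0,0,0,0,0,0,1],[0,0,0,0,0,0,1]]'
python3 - <<'E'
from h import *
plan(np.array([602.9,-187.4,72]),-.22,.349)
p=env.read_camera("wrist")
cv2.imwrite('pics/w2.png',p["img"][100:350,130:400,::-1].repeat(2,0).repeat(2,1))
for b in blobs(p,500,700,-320,-100,20): print(*b)
E
```

```text
t: 5.3
eef_pos: [598.8, -186.2, 84.2]
tcp_rot: [-3.141, -0.35, -0.214]
ft_force: [0.2, -0.3, 0.6]
opening: 0.007
grip_force: 0.0
t 5.3 tcp [ 598.8 -186.2   84.2] turn [-0.0021 -0.0008  0.0053] shift now-axes cm [-0.017  0.031  1.293] goal-axes cm [-0.016  0.028  1.293] F [ 0.23 -0.35  0.6 ]
green [ 608.  -189.5   74.4] 370 [259.7 216.6]
red [ 587.6 -256.6   72.1] 756 [357.8 223.3]
blue [ 623.  -231.4   68. ] 19012 [311.5 181.7]
blue [ 679.6 -221.9   80.8] 30 [282.5 106.4]
blue [ 676.2 -214.3   80.9] 23 [273.6 112.3]
blue [ 672.8 -233.7   80.3] 24 [301.  112.6]
blue [ 662.6 -251.9   80.7] 23 [330.  119.8]
blue [ 676.4 -171.7   81.1] 34 [214.4 125.1]
blue [ 620.8 -310.4   73.6] 23 [419.7 162.2]
blue [ 592.3 -184.6  132.2] 28 [257.5 249.5]
yellow [ 593.4 -183.5  186.3] 141 [253.1 270.8]
yellow [ 595.7 -186.7  186.2] 68 [262.  259.5]
yellow [ 589.  -185.2  186.7] 65 [262.  283.9]
yellow [ 582.8 -184.8  189.7] 1132 [238.  310.4]
```

View pics/w2.png

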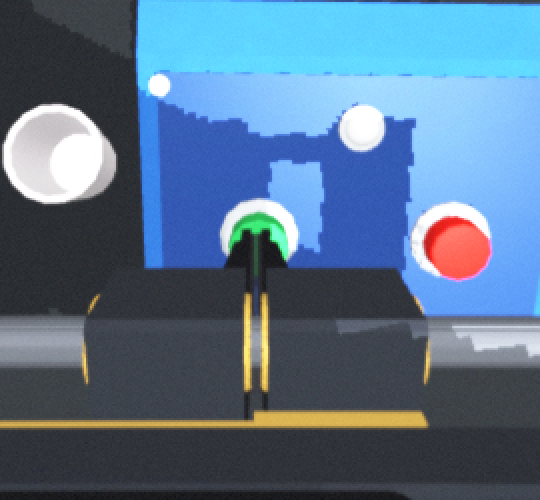

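The fingertips sit in line over the green cap (crop (258,237)) and clear of red. Now I press in small steps, watching the force.

```bash
python3 -m inch '[[0,0,0,0,0,0.5,1],[0,0,0,0,0,0.4,1],[0,0,0,0,0,0.3,1],[0,0,0,0,0,0.2,1],[0,0,0,0,0,0,1]]'
```

```text
t: 5.98
eef_pos: [603.3, -187.2, 70.5]
tcp_rot: [-3.141, -0.35, -0.215]
ft_force: [-0.7, -0.2, 1.9]
opening: -0.001
grip_force: 1.3
```

```bash
python3 -m inch '[[0,0,0,0,0,0.2,1],[0,0,0,0,0,0.1,1],[0,0,0,0,0,0,1]]'
```

```text
t: 6.35
eef_pos: [604.2, -187.4, 67.7]
tcp_rot: [-3.141, -0.35, -0.215]
ft_force: [-3.2, -0.4, 4.2]
opening: 0.002
grip_force: 2.3
```

```bash
python3 -m inch '[[0,0,0,0,0,0.07,1],[0,0,0,0,0,0,1]]'; python3 -m inch '[[0,0,0,0,0,-0.6,1],[0,0,0,0,0,-2,1],[0,0,0,0,0,-4,1],[0,0,0,0,0,-5,1],[0,0,0,0,0,-5,1],[0,0,0,0,0,0,1]]'
python3 - <<'E'
from h import *
p=env.read_camera("top")
for b in blobs(p,450,800,0,340): print(*b)
for c in([526.5,297.5,85.5],):plan(np.array(c)+off(.08,.349,0,0,180),.08,.349)
E
```

```text
t: 6.6
eef_pos: [604.5, -187.4, 67.1]
tcp_rot: [-3.141, -0.35, -0.215]
ft_force: [-2.6, -0.8, 4.6]
opening: 0.005
grip_force: 2.6
t: 7.35
eef_pos: [548.8, -175.5, 227.6]
tcp_rot: [3.14, -0.356, -0.214]
ft_force: [-0.3, 0.3, -0.2]
opening: 0.006
grip_force: 0.0
green [631.4 295.6 140.9] 48 [167.5 141. ]
green [529.7 221.6  85.4] 25 [191.7 175.8]
red [645.2 292.1 148.4] 35 [167.7 136.1]
red [629.   96.9 155.6] 99 [229.3 139.9]
red [526.6 296.7  84. ] 65 [169.  176.7]
red [535.4 153.   86.5] 23 [213.  173.8]
blue [541.7  84.4  87. ] 24 [233.7 172. ]
yellow [651.   96.7 136.3] 102 [229.4 136.6]
t 7.4 tcp [ 548.7 -175.4  225.4] turn [ 0.1024 -0.0041 -0.2767] shift now-axes cm [-16.002 -43.933  -9.058] goal-axes cm [ -3.311 -47.314  -4.314] F [0.51 0.19 0.19]
```

```bash
python3 -m inch '[[0,0,0,0,0,-4.3,1],[0.051,-0.002,-0.138,0,0,0,1],[0.051,-0.002,-0.138,0,0,0,1],[0,0,0,-0.3,-4.3,0,1],[0,0,0,-0.3,-4.3,0,1],[0,0,0,-0.3,-4.3,0,1],[0,0,0,-0.3,-4.3,0,1],[0,0,0,-0.3,-4.3,0,1],[0,0,0,-0.3,-4.3,0,1],[0,0,0,-0.3,-4.3,0,1],[0,0,0,-0.3,-4.3,0,1],[0,0,0,-0.3,-4.3,0,1],[0,0,0,-0.3,-4.3,0,1],[0,0,0,-0.3,-4.3,0,1],[0,0,0,0,0,0,1],[0,0,0,0,0,0,1]]'
python3 - <<'E'
from h import *
plan(np.array([526.5,297.5,85.5])+off(.08,.349,0,0,180),.08,.349)
p=env.read_camera("wrist"); save(p,'w3.png')
for b in blobs(p,450,800,0,340,20): print(*b)
for t in("mains_on_end","heat_start_top","heat_stop_top","mute_top"):
    for r in env.find_in(p,t): print(t,round(r["score"],2),toworld(p,r["centre"]).round(1),pix(p,r["centre"]).round())
E
```

```text
t: 9.4
eef_pos: [465.8, 296.5, 252.3]
tcp_rot: [-3.14, -0.344, 0.08]
ft_force: [0.2, -0.3, 0.1]
opening: 0.007
grip_force: 0.0
t 9.4 tcp [465.8 296.5 252.3] turn [-0.0011  0.0047 -0.0005] shift now-axes cm [-0.007  0.381 -0.253] goal-axes cm [-0.006  0.381 -0.253] F [ 0.22 -0.29  0.11]
green [629.3 291.  141.8] 431 [274.5  76. ]
green [528.  223.5  86.1] 242 [318.4 177.5]
red [642.9 290.6 149.9] 413 [275.6  60.2]
red [626.   99.9 155.3] 1173 [456.1  86.3]
red [526.  297.5  86.7] 451 [260.6 174.1]
red [534.5 154.8  86.4] 236 [372.4 176.7]
blue [540.3  87.8  86.4] 257 [425.1 176.3]
yellow [642.5 109.6 133.9] 1104 [435.1  82.2]
yellow [578.  145.6 104.7] 66 [387.9 140. ]
yellow [460.  297.6 355.4] 24 [252.9 271.4]
yellow [458.7 294.7 355.3] 27 [262.1 278.9]
mains_on_end 0.57 [525.9 300.3  84.2] [259. 175.]
heat_start_top 0.54 [529.6 225.8  83.8] [316. 176.]
heat_stop_top 0.7 [534.6 155.8  85.2] [371. 177.]
mute_top 0.58 [539.   91.3  85. ] [422. 177.]
```

View pics/w3.png

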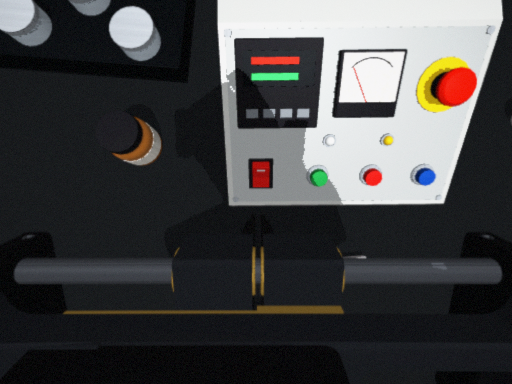

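The wrist view shows the rocker at (261,174) with its white dash at (261,171), green at (319,177), red at (372,177), blue at (426,176). Checking the dash in 3D and computing the approach.

```bash
python3 - <<'E'
from h import *
p=env.read_camera("wrist"); m=np.zeros(p["depth"].shape,bool)
a=p["img"][155:195,245:278].astype(int); 
m[155:195,245:278]=(a.min(2)>110); m[:165]=False;m[180:]=False; m[:,:254]=False; m[:,269:]=False
print(m.sum(),np.argwhere(m).mean(0),cloud(p,m).mean(0))
r=np.zeros_like(m); r[155:195,245:278]=(a[...,0]>90)&(a[...,1]<60); C=cloud(p,r); print(C.mean(0),np.percentile(C,[3,97],axis=0).round(1))
plan(np.array([531.0,297.8,91.5])+off(.08,.349,0,0,12),.08,.349)
E
```

```text
7 [171. 260.] [530.31412843 298.31795073  93.53649506]
[526.36606865 297.91321179  86.42557685] [[512.1 287.6  76.8]
 [542.4 308.2  95.7]]
t 9.7 tcp [466.3 296.1 253.2] turn [-0.0014  0.0031 -0.0024] shift now-axes cm [ 0.589  0.369 16.206] goal-axes cm [ 0.539  0.348 16.208] F [ 0.26 -0.07  0.12]
```

```bash
python3 -m inch '[[0,0,0,0.6,0.35,0,1],[0,0,0,0,0,4,1],[0,0,0,0,0,4,1],[0,0,0,0,0,4,1],[0,0,0,0,0,2.5,1],[0,0,0,0,0,1.5,1],[0,0,0,0,0,0,1],[0,0,0,0,0,0,1]]'
python3 - <<'E'
from h import *
plan(np.array([531.0,298,92.5]),.08,.349)
p=env.read_camera("wrist")
cv2.imwrite('pics/w4.png',p["img"][100:350,130:400,::-1].repeat(2,0).repeat(2,1))
E
```

```text
t: 10.7
eef_pos: [526.2, 298.5, 105.6]
tcp_rot: [-3.139, -0.347, 0.079]
ft_force: [-0.5, -0.9, 0.8]
opening: 0.005
grip_force: 0.0
t 10.7 tcp [526.2 298.5 105.6] turn [-0.0022  0.002  -0.0014] shift now-axes cm [-0.004  0.094  1.395] goal-axes cm [-0.007  0.091  1.396] F [-0.47 -0.88  0.85]
```

View pics/w4.png

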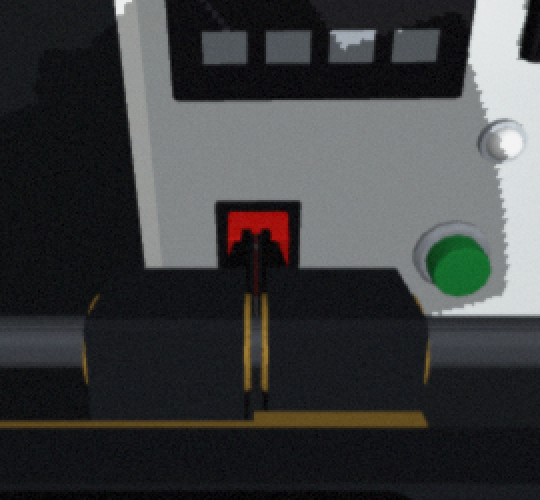

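The fingertip lies over the upper half of the rocker (crop (258,240)), clear of the green cap. Pressing in steps.

```bash
python3 -m inch '[[0,0,0,0,0.05,0.5,1],[0,0,0,0,0,0.4,1],[0,0,0,0,0,0.2,1],[0,0,0,0,0,0.2,1],[0,0,0,0,0,0,1]]'; python3 -m inch '[[0,0,0,0,0,0.2,1],[0,0,0,0,0,0,1]]'
```

```text
t: 11.38
eef_pos: [530.6, 298.4, 92.5]
tcp_rot: [-3.139, -0.346, 0.079]
ft_force: [-0.1, 0.9, 0.2]
opening: 0.006
grip_force: 0.3
t: 11.62
eef_pos: [531.1, 298.4, 90.4]
tcp_rot: [-3.139, -0.346, 0.079]
ft_force: [0.3, 0.1, 1.8]
opening: 0.004
grip_force: 0.4
```

```bash
python3 -m inch '[[0,0,0,0,0,0.2,1],[0,0,0,0,0,0,1]]'; python3 -m inch '[[0,0,0,0,0,0.1,1],[0,0,0,0,0,0,1]]'
```

```text
t: 11.88
eef_pos: [531.9, 298.5, 88.7]
tcp_rot: [-3.139, -0.346, 0.079]
ft_force: [-0.0, -0.3, 3.4]
opening: 0.004
grip_force: 1.6
t: 12.12
eef_pos: [532.2, 298.5, 87.9]
tcp_rot: [-3.139, -0.346, 0.079]
ft_force: [-0.2, 0.7, 4.8]
opening: 0.006
grip_force: 2.4
```

```bash
python3 -m inch '[[0,0,0,0,0,0.07,1],[0,0,0,0,0,0,1]]'; python3 -m inch '[[0,0,0,0,0,-0.5,1],[0,0,0,0,0,-1.5,1],[0,0,0,0,0,-4,1],[0,0,0,0,0,-4,1],[0,0,0,0,0,-5,1],[0,0,0,0,0,0,1],[0,0,0,0,0,0,1]]'
python3 - <<'E'
from h import *
p=env.read_camera("wrist")
cv2.imwrite('pics/w5.png',cv2.resize(p["img"][130:230,210:350,::-1],None,fx=4,fy=4,interpolation=cv2.INTER_CUBIC))
m=np.zeros(p["depth"].shape,bool); a=p["img"][145:205,240:285].astype(int)
m[145:205,240:285]=(a[...,0]>90)&(a[...,1]<60); C=cloud(p,m)
print(C.mean(0),np.percentile(C,[3,97],axis=0).round(1))
f=R.from_euler('z',-.08).apply(C); print("slope angle deg",np.degrees(np.arctan(np.polyfit(f[:,0],f[:,2],1)[0])))
for b in blobs(p,450,800,0,340,20): print(*b)
plan(np.array([529.,222.6,87])+off(.08,.349,0,0,12),.08,.349)
E
```

```text
t: 12.38
eef_pos: [532.4, 298.5, 87.2]
tcp_rot: [-3.139, -0.346, 0.079]
ft_force: [-0.8, 0.4, 5.8]
opening: 0.006
grip_force: 3.0
t: 13.25
eef_pos: [481.3, 294.0, 228.2]
tcp_rot: [-3.139, -0.346, 0.079]
ft_force: [-0.1, 0.4, -0.0]
opening: 0.006
grip_force: 0.0
[524.1863812  297.76085483  85.87796315] [[510.6 287.3  81.6]
 [539.1 308.1  91.5]]
slope angle deg 17.939616603320694
green [629.3 291.5 141.9] 479 [272.3  79.2]
green [528.2 223.7  86.4] 274 [319.9 187.6]
red [643.  292.5 149.9] 474 [272.3  62. ]
red [626.1 100.3 155.5] 1412 [470.8  90.2]
red [524.8 297.4  85.4] 481 [258.  185.6]
red [534.2 154.9  86.3] 272 [378.1 187. ]
blue [540.4  88.   86.2] 301 [435.  186.4]
yellow [642.6 109.5 133.9] 1310 [447.1  85.4]
yellow [578.3 145.8 104.6] 77 [395.  147.8]
t 13.3 tcp [481.3 293.9 227.5] turn [-0.0014  0.0044 -0.0011] shift now-axes cm [-0.807  7.51  13.428] goal-axes cm [-0.874  7.49  13.434] F [-0.45  0.71  0.54]
```

View pics/w5.png

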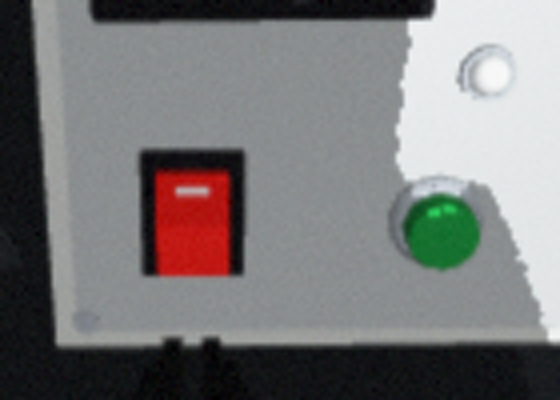

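Compared with before, the rocker's upper end is now down: its face spans 81.6–91.5 mm in height, against 76.8–95.7 when off. The mains is on. Green is at crop (441,232). Next I tilt to the panel normal and approach heating-start.

```bash
python3 -m inch '[[0,0.17,0,0,0,0,1],[0,0,0,0,3.7,0,1],[0,0,0,0,3.7,0,1],[0,0,0,0,0,0,1],[0,0,0,0,0,0,1]]'; python3 -c "
from h import *
plan(np.array([528.6,223.2,86.7])+off(.08,.5236,0,0,12),.08,.5236)"
```

```text
t: 13.92
eef_pos: [488.1, 219.6, 227.5]
tcp_rot: [3.141, -0.504, 0.077]
ft_force: [0.4, -0.2, 0.8]
opening: 0.006
grip_force: 0.0
t 13.93 tcp [488.1 219.6 227.5] turn [ 0.0026  0.0195 -0.0028] shift now-axes cm [-3.265 -0.056 13.087] goal-axes cm [-3.519 -0.032 13.021] F [ 0.37 -0.24  0.76]
```

```bash
python3 -m inch '[[0,0.02,0,-3.5,0,0,1],[0,0,0,0,0,4,1],[0,0,0,0,0,4,1],[0,0,0,0,0,3,1],[0,0,0,0,0,2,1],[0,0,0,0,0,0,1],[0,0,0,0,0,0,1]]'
python3 - <<'E'
from h import *
plan(np.array([528.6,223.2,86.7]),.08,.5236)
p=env.read_camera("wrist")
cv2.imwrite('pics/w6.png',p["img"][100:350,130:400,::-1].repeat(2,0).repeat(2,1))
E
```

```text
t: 14.8
eef_pos: [529.5, 220.5, 115.0]
tcp_rot: [-3.133, -0.496, 0.081]
ft_force: [-0.5, 0.2, -0.5]
opening: 0.004
grip_force: 0.0
t 14.8 tcp [529.5 220.5 115. ] turn [-0.0092  0.0274  0.001 ] shift now-axes cm [-1.408 -0.26   2.46 ] goal-axes cm [-1.475 -0.281  2.418] F [-0.51  0.21 -0.46]
```

View pics/w6.png

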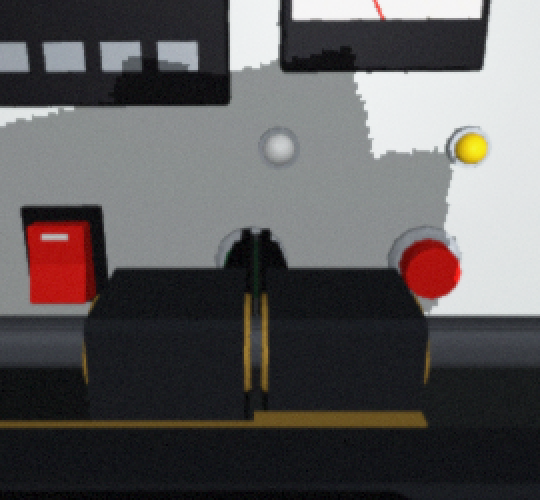

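The tool is 14 mm too far up-slope and still 24 mm out: the move fell short. The fingertips sit over the bezel at crop (258,245). Checking whether a joint limit is near.

```bash
python3 -c "
from h import *
print(env.state()['joints'].round(3))
c=np.array([528.6,223.2,86.7])
plan(c+off(.08,.5236,0,0,12),.08,.349); plan(c+off(.08,.5236,0,0,12),.08,.5)"
```

```text
[ 0.331  0.458  2.11  -0.898  0.14   2.685]
t 14.85 tcp [529.5 220.5 115.2] turn [-0.0093 -0.1476  0.0018] shift now-axes cm [-1.455 -0.27   1.279] goal-axes cm [-1.251 -0.28   1.476] F [-0.2   0.72 -0.47]
t 14.85 tcp [529.5 220.5 115.2] turn [-0.0094  0.0034  0.0011] shift now-axes cm [-1.455 -0.27   1.279] goal-axes cm [-1.459 -0.28   1.271] F [-0.2   0.72 -0.47]
```

Joint 6 is at its limit (2.685) near a wrist singularity, so I back off to the 20° tilt that worked for the rocker.

```bash
python3 -m inch '[[0,0,0,0,0,-3,1],[0,-0.08,0,0,0,0,1],[0,-0.08,0,0,0,0,1],[0,0,0,0,0,0,1],[0,0,0,0,0,0,1]]'; python3 -c "
from h import *
print(env.state()['joints'].round(3))
c=np.array([528.6,223.2,86.7])
plan(c+off(.08,.349,0,0,15),.08,.349)"
```

```text
t: 15.48
eef_pos: [515.9, 217.1, 141.1]
tcp_rot: [-3.139, -0.355, 0.081]
ft_force: [1.1, -0.0, -0.2]
opening: 0.007
grip_force: 0.0
[ 0.319  0.405  2.028 -0.223  0.37   2.003]
t 15.47 tcp [515.9 217.1 141.1] turn [-0.0026 -0.0065  0.0011] shift now-axes cm [-0.649 -0.493  4.057] goal-axes cm [-0.623 -0.503  4.06 ] F [ 1.07 -0.04 -0.24]
```

```bash
python3 -m inch '[[0,0,0,-0.63,-0.5,0,1],[0,0,0,0,0,2,1],[0,0,0,0,0,2,1],[0,0,0,0,0,0,1],[0,0,0,0,0,0,1]]'; python3 - <<'E'
from h import *
plan(np.array([528.6,223.2,86.7]),.08,.349)
p=env.read_camera("wrist")
cv2.imwrite('pics/w7.png',p["img"][100:350,130:400,::-1].repeat(2,0).repeat(2,1))
E
```

```text
t: 16.1
eef_pos: [523.4, 223.2, 101.6]
tcp_rot: [-3.139, -0.354, 0.081]
ft_force: [0.5, 0.4, 0.4]
opening: 0.006
grip_force: 0.0
t 16.1 tcp [523.4 223.2 101.6] turn [-0.0032 -0.005   0.0013] shift now-axes cm [-0.032  0.049  1.571] goal-axes cm [-0.024  0.044  1.572] F [0.52 0.42 0.43]
```

View pics/w7.png

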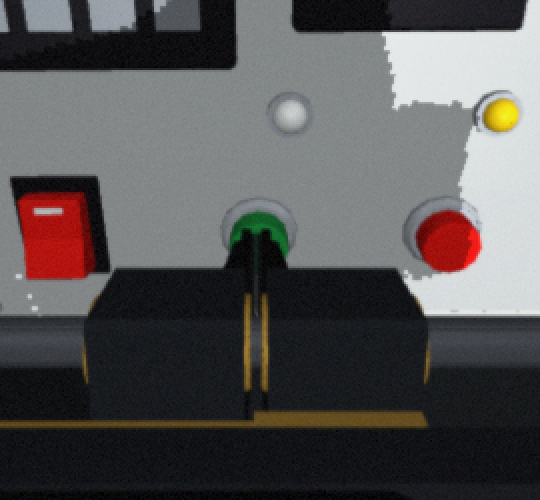

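The fingertips are now centred on the green cap (crop (258,235)) and the red and rocker are clear. Pressing in steps.

```bash
python3 -m inch '[[0,0,0,0,0,0.5,1],[0,0,0,0,0,0.5,1],[0,0,0,0,0,0.3,1],[0,0,0,0,0,0.1,1],[0,0,0,0,0,0,1]]'; python3 -m inch '[[0,0,0,0,0,0.2,1],[0,0,0,0,0,0,1]]'
```

```text
t: 16.77
eef_pos: [528.7, 223.5, 88.1]
tcp_rot: [-3.139, -0.354, 0.081]
ft_force: [-1.0, -0.2, 0.5]
opening: 0.007
grip_force: 0.8
t: 17.02
eef_pos: [529.5, 223.6, 86.3]
tcp_rot: [-3.139, -0.354, 0.081]
ft_force: [-1.1, -0.7, 2.6]
opening: 0.007
grip_force: 1.5
```

```bash
python3 -m inch '[[0,0,0,0,0,0.2,1],[0,0,0,0,0,0,1]]'; python3 -m inch '[[0,0,0,0,0,0.1,1],[0,0,0,0,0,0,1]]'
```

```text
t: 17.27
eef_pos: [530.5, 223.7, 84.5]
tcp_rot: [-3.139, -0.355, 0.081]
ft_force: [1.3, -1.4, 5.4]
opening: 0.005
grip_force: 2.3
t: 17.52
eef_pos: [530.9, 223.7, 83.8]
tcp_rot: [-3.139, -0.355, 0.081]
ft_force: [0.6, -1.0, 5.5]
opening: 0.007
grip_force: 2.7
```

```bash
python3 -m inch '[[0,0,0,0,0,0.08,1],[0,0,0,0,0,0,1]]'; python3 -m inch '[[0,0,0,0,0,-0.6,1],[0,0,0,0,0,-2,1],[0,0,0,0,0,-4,1],[0,0,0,0,0,-5,1],[0,0,0,0,0,0,1],[0,0,0,0,0,0,1]]'
python3 - <<'E'
from h import *
p=env.read_camera("wrist")
for b in blobs(p,450,600,0,340,20): print(*b)
m=np.zeros(p["depth"].shape,bool)
for n,c,_,uv in blobs(p,480,560,280,315,50): print(n,c,uv)
p=env.read_camera("top")
for b in blobs(p,450,800,-340,340): print(*b)
E
```

```text
t: 17.77
eef_pos: [531.2, 223.8, 83.1]
tcp_rot: [-3.138, -0.355, 0.081]
ft_force: [0.6, -1.8, 5.2]
opening: 0.005
grip_force: 3.0
t: 18.52
eef_pos: [490.4, 220.0, 190.9]
tcp_rot: [-3.139, -0.353, 0.081]
ft_force: [-0.0, -0.5, 0.3]
opening: 0.005
grip_force: 0.0
green [528.3 222.7  86.3] 346 [258.4 188.1]
red [524.6 296.7  85.5] 647 [188.4 185.9]
red [534.7 154.   86.6] 341 [323.7 187.6]
blue [540.5  87.5  86.3] 362 [387.3 187.1]
yellow [578.5 145.  104.5] 94 [339.8 143.2]
yellow [481.3 220.8 293.6] 22 [252.9 280.7]
red [524.6 296.7  85.5] [188.4 185.9]
green [631.1 295.2 141.4] 52 [167.6 141. ]
green [ 604.4 -186.2   71.4] 26 [315.3 154.7]
red [645.4 291.5 148.9] 41 [167.8 136. ]
red [628.6  96.9 156.7] 99 [229.3 139.9]
red [ 587.7 -255.8   71.3] 21 [336.1 159.4]
red [541.6 291.9  85.6] 8 [170.2 172.6]
red [536.  149.4  86.7] 9 [214.2 173.8]
blue [ 620.  -224.5   65.3] 1669 [326.4 151.8]
blue [541.9  86.1  86.7] 26 [233.5 172. ]
yellow [650.8  95.1 136.4] 102 [229.5 136.6]
```

Probably registered, but the force left the depth borderline. Pressing again is harmless and cheap, so I'll repeat it 1 mm deeper.

```bash
python3 -m inch '[[0,0,0,0,0,5,1],[0,0,0,0,0,4,1],[0,0,0,0,0,1.5,1],[0,0,0,0,0,0.6,1],[0,0,0,0,0,0.4,1],[0,0,0,0,0,0,1],[0,0,0,0,0,0,1]]'; python3 -m inch '[[0,0,0,0,0,0.1,1],[0,0,0,0,0,0,1]]'
```

```text
t: 19.5
eef_pos: [530.2, 223.7, 84.4]
tcp_rot: [-3.139, -0.355, 0.081]
ft_force: [-4.1, -1.4, 3.1]
opening: 0.006
grip_force: 2.0
t: 19.75
eef_pos: [530.9, 223.7, 83.0]
tcp_rot: [-3.139, -0.355, 0.081]
ft_force: [-3.5, -2.3, 4.4]
opening: 0.002
grip_force: 2.6
```

```bash
python3 -m inch '[[0,0,0,0,0,0.06,1],[0,0,0,0,0,0,1]]'; python3 -m inch '[[0,0,0,0,0,-0.6,1],[0,0,0,0,0,-2,1],[0,0,0,0,0,-4,1],[0,0,0,0,0,-5,1],[0,0,0,0,0,0,1],[0,0,0,0,0,0,1],[0,0,0,0,0,0,1]]'; python3 -c "
from h import *
for b in blobs(env.read_camera('wrist'),450,600,0,340,20): print(*b)
print(env.job_done())"
```

```text
t: 20.0
eef_pos: [531.2, 223.8, 82.4]
tcp_rot: [-3.139, -0.355, 0.081]
ft_force: [-2.8, -2.4, 6.8]
opening: 0.005
grip_force: 3.8
t: 20.88
eef_pos: [490.8, 220.0, 189.7]
tcp_rot: [-3.139, -0.352, 0.081]
ft_force: [1.0, 0.4, 0.9]
opening: -0.0
grip_force: 0.0
green [528.3 222.7  86.4] 350 [258.2 188.3]
red [525.  296.5  85.3] 654 [188.  185.8]
red [534.6 154.2  86.4] 346 [323.8 187.8]
blue [540.6  87.4  86.3] 368 [387.8 187.3]
yellow [578.4 145.1 104.4] 97 [340.  143.2]
the job is handed in; nothing more can be done
None
```

I pressed extractor start, the mains rocker and heating start in that order, then backed the arm clear and handed the job in at about 21 s. No verdict came back, and I pressed heating start twice because the first press was borderline on force.

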